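# Open, charge and lock the ball mill

## Task

Charge the bench ball mill: with the orange flat screwdriver turn both slotted keeper screws anticlockwise to their stops, so that the brass tongues swing clear of the lid, stand the screwdriver in its blue stand, and lay the lid knob-up on the black rubber mat. Pick up the rinse basket by its green handle, tip it over the jar so that all the white balls roll out through the spout into the jar, and set the empty basket back upright in its drip tray. Then put the lid properly back on the jar, turn both screws clockwise to their stops and stand the screwdriver back in its stand; only the blade, seated in the slot, may turn the screws, and leave the other things on the bench alone.

Things in the scene. Friction and masses are not known exactly. Their poses are not given: they have to be found in the camera images.
- mill: bench ball mill, fixed to the table, white, 300 x 190 mm. Origin on the table under the centre of its grinding jar; z up; +x towards its raised control console (115 mm high, 110 to 190 mm along +x). Deck 85 mm high, from -110 to 110 mm in x, -95 to 95 mm in y
- jar_mouth (a point): centre of the mouth of the steel grinding jar fixed on the mill, level with its rim, 150 mm above the table. Jar outer diameter 96 mm, inner 84 mm, 59 mm deep. Axes as the mill's
- screw_front_slot (a point): bottom of the slot of the front keeper screw, on its upright axis, 68 mm from the jar's axis towards the mill's -x, 167 mm above the table. Head 25 mm across, its top 8 mm above this point. The slot crosses the whole head along this point's x axis (the mill's x turned by the joint's value): 4.5 mm wide, 8 mm deep, the upper 3.5 mm chamfered out to 10 mm
- screw_front (a joint): angle of the front keeper screw and the brass tongue under its head (rad): 0 = locked at the stop, tongue pointing to the jar's centre, 2 mm above a seated lid (it starts locked, 0 to 0.08); grows anticlockwise seen from above to the other stop, 1.45; the tongue is clear of the lid from 1.1 on. Stiff (0.07 N m), stays where left. Tongue 38 mm long from the axis, 15 mm wide, 5 mm thick
- screw_back_slot (a point): the same for the back keeper screw, 68 mm from the jar's axis towards the mill's +x (x axis again the mill's x axis turned by the joint's value)
- screw_back (a joint): angle of the back keeper screw, as for the front one: 0 = locked, grows anticlockwise from above to 1.45
- lid_knob (a point): middle of the upright black knob (30 mm diameter, 28 mm high) of the loose jar lid (0.3 kg). Steel disc 100 mm across, 8 mm thick, its top 14 mm below this point; under it a white spigot, 77 mm across, 8 mm deep, enters the jar's mouth. Lying on the mat the point is 33 mm above the table; seated (as at the start), it is on the jar's axis, 22 mm above the rim
- driver_grip (a point): middle of the stubby flat screwdriver's orange handle (90 g): square, 26 x 26 mm, from 29 mm below to 25 mm above this point, faces square to x and y; under it a black collar 34 mm across, 6 mm thick. z runs up the tool, away from the blade; x along the blade's width. Starts upright in the stand's pocket, collar resting on the stand's top
- driver_tip (a point): middle of the blade's end edge, 75 mm below driver_grip along the tool's axis. Blade 14 mm wide (x), 2 mm thick at the edge (y), 12 mm long; above it an 8 mm shaft; the collar begins 40 mm above this point
- stand_pocket (a point): centre of the square pocket (21 x 21 mm, through to the table) of the blue screwdriver stand, a fixed block 75 x 75 mm, 50 mm high; the point is at its top, 50 mm above the table; x and y along the block's sides
- mat: black rubber mat for the lid, fixed, 130 x 130 mm, 3 mm thick; origin centre of its underside
- tray: grey drip tray, fixed, 180 (x) x 200 (y) mm, rim 14 mm high, floor 4 mm thick, wall 4 mm; origin centre of its underside
- basket_grip (a point): middle of the green handle bar (10 mm thick along x, 80 long along y, 24 high), a rigid bail on the loose wire mesh rinse basket (0.22 kg). z up, +x towards its notched spout. Underside 105 mm below; basket 74 mm wide, 48 high; flat floor from x -50 to 10 mm, then a 20 degree ramp up to the lip. Balls roll out when it is tipped spout-down 40 to 50 degrees
- basket_lip (a point): middle of the spout's lip, 65 mm ahead of basket_grip (+x) and 82 mm below it (23 mm above the underside); axes as basket_grip's; notch 44 mm wide
- ball0_center (a point): centre of a white ceramic grinding ball, 20 mm diameter, 25 g, in the basket at the start (three to five of the five are present)
- ball1_center (a point): centre of a white ceramic grinding ball, 20 mm diameter, 25 g, in the basket at the start (three to five of the five are present)
- ball2_center (a point): centre of a white ceramic grinding ball, 20 mm diameter, 25 g, in the basket at the start (three to five of the five are present)
- ball3_center (a point): centre of a white ceramic grinding ball, 20 mm diameter, 25 g, in the basket at the start (three to five of the five are present)
- ball4_center (a point): centre of a white ceramic grinding ball, 20 mm diameter, 25 g, in the basket at the start (three to five of the five are present)
- beaker: bystander: glass beaker, 68 mm diameter, 85 mm high; origin under its base
- sample_bottle: bystander: amber bottle, 68 mm diameter, 150 mm high; origin under its base
- wash_bottle: bystander: white bottle with red cap, 68 mm diameter, 170 mm high; origin under its base
- brass_cup: bystander: spare brass test cup, 66 mm diameter, 36 mm high; origin under its base
- brush: bystander: cleaning brush lying on the bench
Things that resemble listed ones, but are neither listed nor needed, are in the scene too. There is more than one size of the part that bears driver_grip; the job needs the largest.

How it is judged:
On the way, in this order (a step that is already met when the one before it is completed fails the run):
1. one keeper is turned clear of the lid, the driver's blade seated in its slot (((value of joint screw_front above 1.2 rad and distance between driver_tip and screw_front_slot below 0.005 m) or (value of joint screw_back above 1.2 rad and distance between driver_tip and screw_back_slot below 0.005 m))), for 0.1 s.
2. both keepers are clear of the lid, the blade seated in the slot of the last (value of joint each of screw_front, screw_back above 1.2 rad and (distance between driver_tip and screw_front_slot below 0.005 m or distance between driver_tip and screw_back_slot below 0.005 m)), for 0.1 s.
3. the driver stands in its stand and the lid lies knob-up on the mat (horizontal distance between driver_tip and stand_pocket below 0.012 m and z of driver_tip in the frame of stand_pocket below -0.033 m and angle between driver_grip's own z axis and vertical below 0.1 rad and x of lid_knob in the frame of mat between -0.065 and 0.065 m and y of lid_knob in the frame of mat between -0.065 and 0.065 m and height (world z) of lid_knob below 0.037 m and angle between lid_knob's own z axis and vertical below 0.06 rad), for 0.2 s.
4. the basket is tipped, spout down, over the jar (angle between basket_grip's own z axis and vertical above 0.45 rad and horizontal distance between basket_lip and jar_mouth below 0.05 m), for 0.05 s.
5. all the balls are in the jar (horizontal distance between each of ball0_center, ball1_center, ball2_center, ball3_center, ball4_center and jar_mouth below 0.042 m and z of each of ball0_center, ball1_center, ball2_center, ball3_center, ball4_center in the frame of jar_mouth below -0.005 m), for 0.2 s.
6. the empty basket stands upright in its tray again (all of step 5 and x of basket_grip in the frame of tray between -0.08 and 0.08 m and y of basket_grip in the frame of tray between -0.09 and 0.09 m and z of basket_grip in the frame of tray below 0.115 m and angle between basket_grip's own z axis and vertical below 0.08 rad), for 0.2 s.
7. the lid is seated on the charged jar (all of step 5 and horizontal distance between lid_knob and jar_mouth below 0.009 m and z of lid_knob in the frame of jar_mouth between 0.018 and 0.0245 m and angle between lid_knob's own z axis and vertical below 0.06 rad), for 0.2 s.
8. one keeper is turned home, the driver's blade seated in its slot (horizontal distance between lid_knob and jar_mouth below 0.009 m and z of lid_knob in the frame of jar_mouth between 0.018 and 0.0245 m and angle between lid_knob's own z axis and vertical below 0.06 rad and ((value of joint screw_front below 0.12 rad and distance between driver_tip and screw_front_slot below 0.005 m) or (value of joint screw_back below 0.12 rad and distance between driver_tip and screw_back_slot below 0.005 m))), for 0.1 s.
9. both keepers are home, the blade seated in the slot of the last (horizontal distance between lid_knob and jar_mouth below 0.009 m and z of lid_knob in the frame of jar_mouth between 0.018 and 0.0245 m and angle between lid_knob's own z axis and vertical below 0.06 rad and value of joint each of screw_front, screw_back below 0.12 rad and (distance between driver_tip and screw_front_slot below 0.005 m or distance between driver_tip and screw_back_slot below 0.005 m)), for 0.1 s.
At the end, for the whole second after the job is handed in: All balls present are inside the jar; the lid is seated (within 9 mm of the jar's axis, flat on the rim); both keeper screws stand within 0.12 rad of their locked stop; the driver stands upright in the stand's pocket, the basket upright on the tray's floor; all at rest (all of step 7 and value of joint each of screw_front, screw_back below 0.12 rad and horizontal distance between driver_tip and stand_pocket below 0.012 m and z of driver_tip in the frame of stand_pocket below -0.033 m and angle between driver_grip's own z axis and vertical below 0.1 rad and x of basket_grip in the frame of tray between -0.08 and 0.08 m and y of basket_grip in the frame of tray between -0.09 and 0.09 m and z of basket_grip in the frame of tray below 0.115 m and angle between basket_grip's own z axis and vertical below 0.08 rad and linear speed of each of driver, basket, lid below 0.03 m/s); the robot touches nothing.
It fails at once if a keeper screw turned by anything but the driver's blade in its slot ((velocity of joint screw_front above 0.5 rad/s or velocity of joint screw_front below -0.5 rad/s) and distance between driver_tip and screw_front_slot above 0.009 m).
It fails at once if a keeper screw turned by anything but the driver's blade in its slot ((velocity of joint screw_back above 0.5 rad/s or velocity of joint screw_back below -0.5 rad/s) and distance between driver_tip and screw_back_slot above 0.009 m).
It fails at once if another thing on the bench moved by more than 30 mm (distance of any of beaker, sample_bottle, wash_bottle, brass_cup, brush from where it was at the start of the episode above 0.03 m).
Of ball0, ball1, ball2, ball3, ball4 only 3 to 5 are there at a start; the rules pass over those that are not, and their reading is None.
At some moment in a run one of lid, basket may be knocked a few centimetres aside while the robot is not near it.
It also fails if it takes over 210 s, if anything falls off the work surface, if the arm or the gripper's body presses on something with over 40 N, if the wrist force passes 120 N, or if a joint passes its speed limit or range.

## Robot

A 7-joint arm with a two-finger parallel gripper is mounted at the origin on the work surface. World frame = base frame: x ahead of the robot, y to its left, z up, the work surface at z = 0. Lengths are in m, angles in rad, forces in N, time in s.
With the tool pointing down it reaches from about 0.35 to 0.9 m from the base axis. Payload 19.9 kg.
Tool frame: the origin (TCP) lies between the finger pads; the fingertips stand 19 mm ahead of it and the grasp point (between the pads) is the TCP; z points along the fingers, y is the line along which they close (so a half turn about z gives the same grasp; the last joint's range is limited). The gripper opens to 94 mm and grips with 3 to 60 N. Pads are 16 mm wide; open, the fingers measure 119 mm over their backs; the gripper's body (75 mm by 177 mm) begins 78 mm behind the grasp point.
Start: joints at [-1.224, 0.417, -0.01, 1.614, 0.005, 1.111, -0.053], TCP at [0.237, 0.578, 0.224] pointing down, gripper open.
Joint ranges: [-2.81, 2.81], [-0.39, 2.02], [-1.27, 1.25], [0.06, 2.57], [-1.19, 4.33], [0.19, 2], [-2.82, 2.82]. Speed limits (rad/s): [1.89, 1.89, 2.39, 2.39, 3.01, 3.01, 3.01].

## Interface

Orientations are given as a 3x3 rotation matrix whose columns are the frame's x, y, z axes.
In Python, from rig import robot gives the robot as it stands. Calls block until the motion is done:
- robot.move_ptp(position, orientation): joint-space move of the TCP to a pose.
- robot.move_linear(position, velocity=0.15, frame=None, threshold=None): straight line of the TCP; frame=None keeps the orientation; velocity is the mean speed in m/s. With threshold (N) it stops when the force on the tool has changed by that much, and returns True; else False.
- robot.goto_joints(angles): joint-space move.
- robot.gripper_to(opening): finger opening in m; the grip force is fixed at half the most; returns when the fingers have stopped.
- robot.pause(seconds).
- robot.ik(position, orientation): joint angles nearest the present ones, or None.
- robot.get_state(): the state.
- robot.grab_frame(name): name is "scene" or "top" or "wrist"; returns the picture (400x640x3 uint8, red, green, blue); there is no depth.
- robot.camera_info(name): a dict with "fx", "fy", "cx", "cy" (pixels), "rvec" (rotation vector, rad) and "tvec" (3), from world to camera coordinates, as OpenCV has them. Camera axes: x right, y down, z forward; pixel columns grow to the right and rows downward; lengths in m; the calibration is good to about 2 mm. A picture is of the moment at which its call begins: read the wrist's pose just before it. camera_info takes no time and is no camera call; for the wrist camera it gives the pose at the moment of the call.
A pose or a line that the arm cannot do raises robot.PlanningError and nothing moves.
- robot.sign_off(): hands the job in; it is judged then, once.
The state is a dict: "time": time; "qpos": joint angles; "joint_vel": joint speeds; "effort": joint torques, N m; "ee_pos": TCP position; "tool_rot": TCP orientation; "force": force on the tool from outside, world axes, zero at the start; "moment": the same for the moment, N m; "opening": finger opening in m; "grasp_force": force on a finger pad.
Only numpy, scipy, OpenCV 4.12 (cv2) and the standard library are available. Lean on these libraries where they do the work, as an engineer would, in place of code of your own. Each camera call takes 0.05 s, during which the arm holds its last target. There are 200 camera calls.

## Working session

There is one attempt and no reset: what is moved stays moved. The work goes in short steps, each a Python script; the robot and the scene stay as the last script left them, time stands still between calls to the robot, and variables do not carry over. Pictures are saved under pics/ and viewed, at most 20 in all, crops included, and the job is handed in when it is done.

```bash
ls; mkdir -p pics; python3 - <<'E'
from rig import robot
import cv2,numpy as np
for n in ["scene","top"]:
    f=robot.grab_frame(n); cv2.imwrite(f"pics/{n}0.png",f[:,:,::-1])
    c=robot.camera_info(n); print(n,c)
    R=cv2.Rodrigues(np.array(c["rvec"]))[0]; print(-R.T@np.array(c["tvec"]).ravel())
print(robot.camera_info("wrist")); print(robot.get_state())
E
```

```text
pics
scene {'fx': 458.96629731697385, 'fy': 458.96629731697385, 'cx': 317.7624852505944, 'cy': 199.72633007792683, 'rvec': array([ 0.65926511,  2.66479881, -1.0826375 ]), 'tvec': array([ 0.51606767, -0.06256389,  1.31909808])}
[0.91637533 0.60774231 0.89507841]
top {'fx': 394.2834035704826, 'fy': 394.2834035704826, 'cx': 320.1830844309462, 'cy': 195.90273920575544, 'rvec': array([ 2.1637598 , -2.13260313,  0.0934238 ]), 'tvec': array([-0.04175454,  0.55141142,  1.21600075])}
[ 0.40831925 -0.0705887   1.26994034]
{'fx': 346.8802097455865, 'fy': 346.8802097455865, 'cx': 315.5186293221702, 'cy': 195.2370390829035, 'rvec': array([-2.41458856, -1.61951098, -0.2197474 ]), 'tvec': array([-0.62324036, -0.02785006,  0.39249504])}
{'time': 0.1, 'qpos': array([-1.22353791,  0.41790956, -0.01030706,  1.61405236,  0.00467118,
        1.11072476, -0.05299744]), 'joint_vel': array([ 0.00045539, -0.00133197, -0.00127723, -0.00312262, -0.00061643,
        0.00049896,  0.00189621]), 'effort': array([ 8.18968147e-04, -8.52575254e+01,  6.39879853e-01, -4.26682985e+01,
       -4.88620286e-02,  1.63820543e-02,  5.58801491e-05]), 'ee_pos': array([0.23678531, 0.57808823, 0.22391666]), 'tool_rot': array([[-9.25380843e-01,  3.79038481e-01, -3.52373143e-04],
       [ 3.79038641e-01,  9.25380294e-01, -1.01029231e-03],
       [-5.68604996e-05, -1.06846819e-03, -9.99999428e-01]]), 'force': array([ 0.3525083 , -0.4359596 , -0.27883907]), 'moment': array([ 0.01593198, -0.01202568, -0.03305889]), 'grasp_force': 0.0, 'opening': 0.09410624399326863}
```

View pics/top0.png

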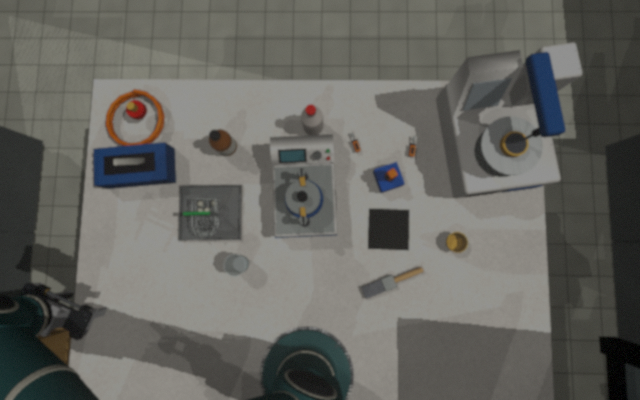

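View pics/scene0.png

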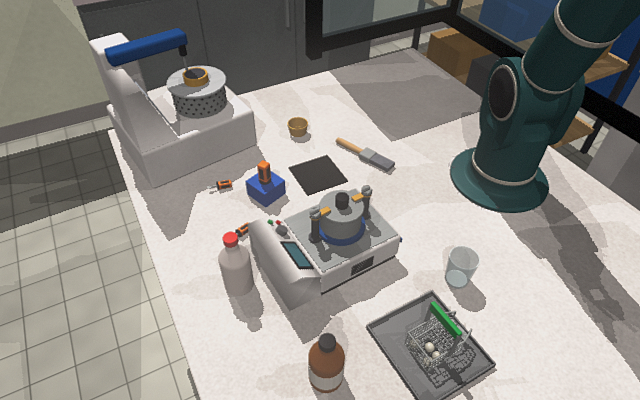

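The top view shows the mill jar and knob at (303,198), keepers at about (303,181) and (303,216), the basket's green handle at (195,213), the mat at (389,229) and the stand at (388,177). The beaker, bottles, brush and cup stay clear of these.
Driver candidates in the top view:
- Orange handle upright in the blue stand, (391,174).
- Small orange driver lying at (354,143).
- Small orange driver lying at (412,148).

I choose the upright one in the stand and will check it close up.

```bash
cat > h.py <<'E'
from rig import robot
import cv2, numpy as np
def cam(n):
    c=robot.camera_info(n); R=cv2.Rodrigues(np.array(c["rvec"],float))[0]
    K=np.array([[c["fx"],0,c["cx"]],[0,c["fy"],c["cy"]],[0,0,1]]); return K,R,np.array(c["tvec"],float).ravel()
def ray(C,u,v,z):
    K,R,t=C; o=-R.T@t; d=R.T@np.linalg.solve(K,[u,v,1.]); return (o+d*(z-o[2])/d[2])
def proj(C,p):
    K,R,t=C; q=K@(R@np.asarray(p,float)+t); return q[:2]/q[2]
def rot(yaw):  # tool down; tool y (closing) axis at world angle yaw
    c,s=np.cos(yaw),np.sin(yaw); y=np.array([c,s,0]); z=np.array([0,0,-1.]); return np.column_stack([np.cross(y,z),y,z])
def look(name,path=None):
    C=cam(name); f=robot.grab_frame(name)
    if path: cv2.imwrite("pics/"+path,f[:,:,::-1])
    return C,f
def hsv(f,lo,hi): return cv2.inRange(cv2.cvtColor(f,cv2.COLOR_RGB2HSV),np.array(lo),np.array(hi))
def blobs(m,amin=30):
    cs=cv2.findContours(m,cv2.RETR_EXTERNAL,cv2.CHAIN_APPROX_NONE)[0]
    return sorted([c for c in cs if cv2.contourArea(c)>amin],key=lambda c:-cv2.contourArea(c))
def st(): 
    s=robot.get_state(); print("t %.1f"%s["time"],"p",s["ee_pos"].round(4),"open %.4f gf %.1f"%(s["opening"],s["grasp_force"]),"F",s["force"].round(1),"q",s["qpos"].round(2)); return s
E
python3 - <<'E'
from h import *
C=cam("top")
for n,u,v,z in [("knob",302,196,.186),("handle",195,213,.12),("mat",389,229,.003),("stand",388,178,.05),("driver",391,174,.12),("tray",210,212,.01),("beaker",236,262,.08),("sample",217,138,.15),("wash",311,112,.17)]: print(n,ray(C,u,v,z).round(3))
c,R,t=cam("wrist"); s=robot.get_state(); o=-R.T@t; print("cam in tool",s["tool_rot"].T@(o-s["ee_pos"]), (R@s["tool_rot"]).round(2))
for n,p in [("mill",[.49,.0,.4]),("stand",[.55,-.2,.3]),("basket",[.44,.27,.4])]:
  for y in np.arange(-180,180,45): 
    q=robot.ik(p,rot(np.radians(y))); print(n,y,None if q is None else np.round(q,2))
E
```

```text
knob [0.533 0.012 0.186]
handle [0.486 0.332 0.12 ]
mat [ 0.452 -0.254  0.003]
stand [ 0.609 -0.245  0.05 ]
driver [ 0.609 -0.244  0.12 ]
tray [0.498 0.322 0.01 ]
beaker [0.344 0.214 0.08 ]
sample [0.705 0.268 0.15 ]
wash [ 0.779 -0.007  0.17 ]
cam in tool [ 0.07803308 -0.00114052 -0.16095239] [[-0.    1.    0.  ]
 [-0.96 -0.   -0.27]
 [-0.27 -0.    0.96]]
mill -180 None
mill -135 [-1.07  0.06  1.07  1.71 -0.05  1.41 -2.35]
mill -90 [-0.8   0.04  0.78  1.7  -0.03  1.41 -1.59]
mill -45 [-0.73  0.04  0.7   1.7  -0.03  1.41 -0.81]
mill 0 [-0.7   0.04  0.66  1.7  -0.03  1.41 -0.03]
mill 45 [-0.64  0.04  0.61  1.7  -0.03  1.41  0.75]
mill 90 [-0.59  0.04  0.56  1.7  -0.02  1.41  1.54]
mill 135 [-0.54  0.04  0.5   1.7  -0.02  1.41  2.32]
stand -180 [-0.49  0.46  1.09  1.65 -0.42  1.29 -2.47]
stand -135 [-0.49  0.46  1.09  1.65 -0.42  1.29 -1.69]
stand -90 [-0.45  0.43  1.01  1.65 -0.38  1.28 -0.94]
stand -45 [-0.43  0.41  0.97  1.65 -0.36  1.27 -0.17]
stand 0 [-0.44  0.42  0.99  1.65 -0.36  1.27  0.62]
stand 45 [-0.43  0.42  0.98  1.65 -0.36  1.27  1.4 ]
stand 90 [-0.39  0.39  0.91  1.65 -0.32  1.26  2.15]
stand 135 [ 1.08  0.48 -1.08  1.6   0.43  1.33  2.3 ]
basket -180 [-0.57  0.1  -0.04  1.62  0.    1.41  2.53]
basket -135 [-1.55  0.16  1.08  1.65 -0.14  1.42 -2.81]
basket -90 [-1.11  0.1   0.55  1.64 -0.06  1.41 -2.12]
basket -45 [-1.02  0.1   0.46  1.64 -0.05  1.41 -1.35]
basket 0 [-0.94  0.1   0.36  1.64 -0.04  1.41 -0.57]
basket 45 [-0.82  0.1   0.23  1.63 -0.02  1.41  0.2 ]
basket 90 [-0.72  0.1   0.12  1.63 -0.01  1.41  0.97]
basket 135 [-0.65  0.1   0.05  1.63 -0.    1.41  1.75]
```

```bash
python3 - <<'E'
from h import *
robot.move_linear([.237,.578,.34],velocity=.3)
for n,p in [("basket",[.486,.33,.36]),("mill",[.533,.0,.38]),("stand",[.58,-.24,.3])]:
    robot.move_ptp(p,rot(0)); robot.pause(.3); C,f=look("wrist",n+"1.png"); np.savez("pics/"+n+"1.npz",K=C[0],R=C[1],t=C[2],f=f); st()
E
```

```text
t 2.3 p [0.4858 0.3304 0.3599] open 0.0940 gf 0.0 F [-0.5 -0.6  0.1] q [-0.92  0.26  0.34  1.54 -0.09  1.36 -0.57]
t 3.9 p [5.330e-01 4.000e-04 3.799e-01] open 0.0942 gf 0.0 F [ 0.7 -0.2 -0.7] q [-0.56  0.15  0.57  1.64 -0.08  1.37  0.03]
t 5.3 p [ 0.5802 -0.2394  0.3003] open 0.0939 gf 0.0 F [-0.1 -1.   0.2] q [-0.17  0.44  0.71  1.53 -0.29  1.28  0.58]
```

```bash
python3 - <<'E'
import cv2,numpy as np
a,b,c=[cv2.imread(f"pics/{n}1.png") for n in ("basket","mill","stand")]
cv2.imwrite("pics/m1.png",np.vstack([np.hstack([a[:,120:520],b[:,120:520]])]))
E
```

```text
(no output)
```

View pics/m1.png

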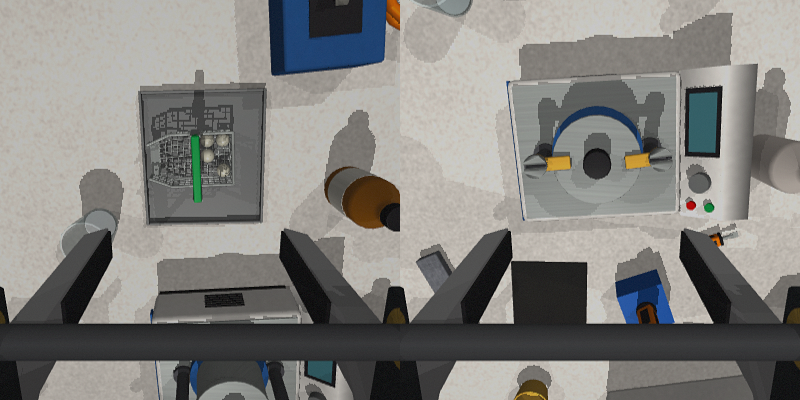

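View pics/stand1.png

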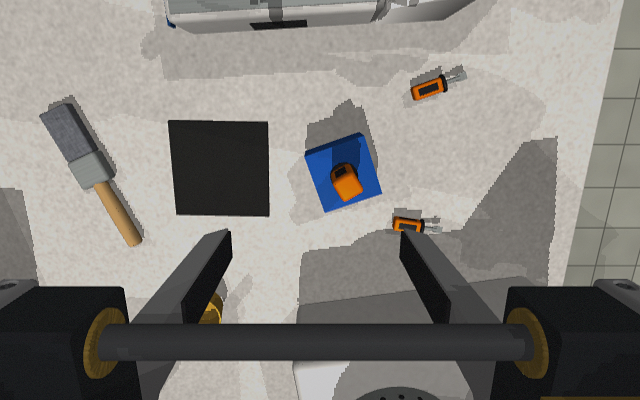

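The scene matches the description. In stand1 the large orange driver stands in the blue stand at (346,180), and the small lookalikes lie at (430,88) and (408,225). The basket's spout faces world −x, with its handle at (317,169) in basket1. In mill1 the knob is at (717−400+120=317... crop) and the brass tongues sit on either side of it.

```bash
cat >> h.py <<'E'
def load(n):
    d=np.load("pics/"+n+".npz"); return (d["K"],d["R"],d["t"]),d["f"]
def wcont(C,c,z): return np.array([ray(C,u,v,z)[:2] for u,v in c.reshape(-1,2)])
def fit(C,c,z,hull=False):
    w=(wcont(C,c,z)*1000).astype(np.float32); r=cv2.minAreaRect(w); return np.array(r[0]).round(1),np.array(r[1]).round(1),round(r[2],1)
E
python3 - <<'E'
from h import *
C,f=load("stand1")
for n,lo,hi,z in [("blue",(105,120,40),(125,255,255),.05),("orange",(5,150,60),(20,255,255),.11),("orangebright",(5,150,200),(20,255,255),.11),("mat",(0,0,0),(180,80,60),.003)]:
    for c in blobs(hsv(f,lo,hi),150)[:4]: print(n,fit(C,c,z),c.reshape(-1,2).mean(0).round())
C,f=load("mill1")
print([f[y,x] for x,y in [(437-280,100),(700-280,200),(437,160)]])
for n,lo,hi,z in [("yellow",(15,130,120),(30,255,255),.165),("knob",(0,0,0),(180,90,50),.186)]:
    for c in blobs(hsv(f,lo,hi),150)[:6]: print(n,fit(C,c,z),c.reshape(-1,2).mean(0).round())
cv2.imwrite("pics/mz.png",cv2.resize(f[60:240,190:500,::-1],None,fx=2.5,fy=2.5,interpolation=cv2.INTER_CUBIC))
C,f=load("basket1")
for c in blobs(hsv(f,(50,120,60),(80,255,255)),100)[:2]: print("green",fit(C,c,.121),c.reshape(-1,2).mean(0).round())
E
```

```text
blue (array([ 612.8, -248.3]), array([74.9, 80.3]), 19.5) [343. 172.]
orange (array([ 611. , -246.1]), array([25.6, 34.7]), 29.5) [345. 181.]
orange (array([ 687.6, -152.8]), array([30.4, 13.5]), 19.9) [427.  89.]
orange (array([ 463. , -399.3]), array([43.9, 21.8]), 62.4) [213. 311.]
orange (array([ 307.9, -468.7]), array([34. , 49.1]), 30.9) [ 94. 363.]
orangebright (array([ 613.6, -251.8]), array([21.4, 20.8]), 32.4) [348. 188.]
mat (array([ 585.7, -488.6]), array([1045.8,  295.9]), 0.0) [320. 330.]
mat (array([ 451.8, -253.7]), array([128.3, 129.4]), 88.8) [220. 167.]
mat (array([534.7, -75.7]), array([67.6,  8.1]), 3.2) [279.  24.]
mat (array([ 276.6, -198. ]), array([ 9.1, 65.6]), 21.4) [ 82. 127.]
[array([197, 189, 182], dtype=uint8), array([202, 200, 194], dtype=uint8), array([198, 194, 188], dtype=uint8)]
yellow (array([577.6,  12. ]), array([26.1, 14.6]), 7.2) [357. 161.]
yellow (array([490.7,   9.5]), array([26.9, 14.4]), 4.8) [278. 163.]
knob (array([ 536.6, -175.8]), array([810.3, 228.1]), 0.1) [315. 327.]
knob (array([639.9,  54.1]), array([35.5, 68.6]), 3.1) [423. 121.]
knob (array([533.5,  13.2]), array([28.1, 31.4]), 0.0) [317. 163.]
knob (array([212.4,  17.6]), array([42.5, 11.1]), 76.7) [  5. 158.]
green (array([485.6, 328.2]), array([ 9.6, 81. ]), 2.5) [316. 168.]
```

View pics/mz.png

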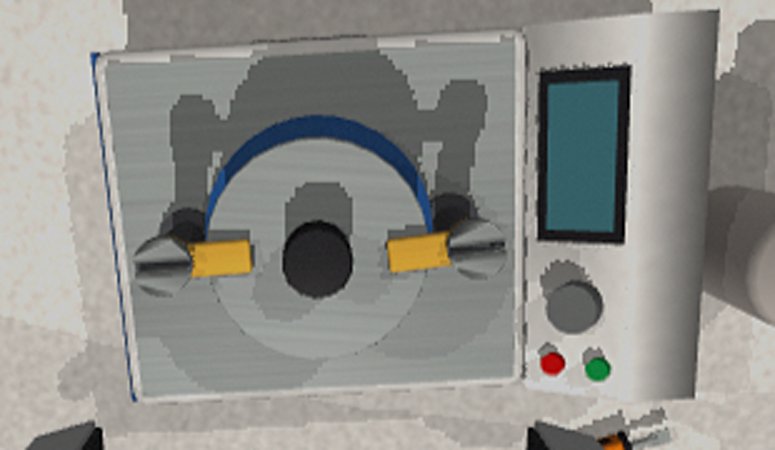

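```bash
python3 - <<'E'
from h import *
C,f=load("mill1")
g=lambda x,y,z: ray(C,x/2.5+190,y/2.5+60,z)[:2]
F=g(163,265,.175);B=g(478,249,.175);d=B-F
print("heads",F,B,(F+B)/2,np.linalg.norm(d),np.degrees(np.arctan2(d[1],d[0])))
P=[g(x,y,.085) for x,y in [(97,57),(524,37),(524,383),(136,400)]]
print(np.round(P,4),np.mean(P,0))
for i in range(4): e=P[(i+1)%4]-P[i]; print(np.linalg.norm(e),np.degrees(np.arctan2(e[1],e[0])))
robot.move_ptp([.612,-.247,.24],rot(np.radians(20))); robot.pause(.3); C,f=look("wrist","drv2.png"); st()
np.savez("pics/drv2.npz",K=C[0],R=C[1],t=C[2],f=f)
for n,lo,hi,z in [("blue",(105,120,40),(125,255,255),.05),("orange",(5,150,60),(20,255,255),.11),("orangebright",(5,150,200),(20,255,255),.11)]:
    for c in blobs(hsv(f,lo,hi),150)[:2]: print(n,fit(C,c,z),c.reshape(-1,2).mean(0).round())
cv2.imwrite("pics/dz.png",cv2.resize(f[90:270,200:460,::-1],None,fx=3,fy=3))
E
```

```text
heads [0.4679378  0.00812951] [0.60237613 0.0150973 ] [0.53515697 0.01161341] 0.13461877363779243 2.9669221128487515
[[ 0.4239  0.0966]
 [ 0.637   0.1061]
 [ 0.6488 -0.0752]
 [ 0.4334 -0.0852]] [0.53576464 0.01059406]
0.2133023904619117 2.5615353855653873
0.18168687349223142 -86.25888903297253
0.21561200570662237 -177.3185167244972
0.18210537476534705 93.0117965039946
t 6.1 p [ 0.6121 -0.2469  0.2409] open 0.0937 gf 0.0 F [ 0.5 -0.9 -1. ] q [-0.08  0.53  0.61  1.52 -0.31  1.2   0.93]
blue (array([ 612.9, -248.6]), array([75. , 79.9]), 19.6) [316. 177.]
orange (array([ 448.5, -387.2]), array([60.4, 38.7]), 15.1) [104. 273.]
orange (array([ 611. , -246.1]), array([25.4, 34.7]), 30.2) [316. 189.]
orangebright (array([ 613.5, -251.6]), array([22.5, 21.7]), 31.7) [316. 196.]
orangebright (array([ 686. , -156.2]), array([25.6,  9.7]), 19.9) [438. 120.]
```

View pics/dz.png

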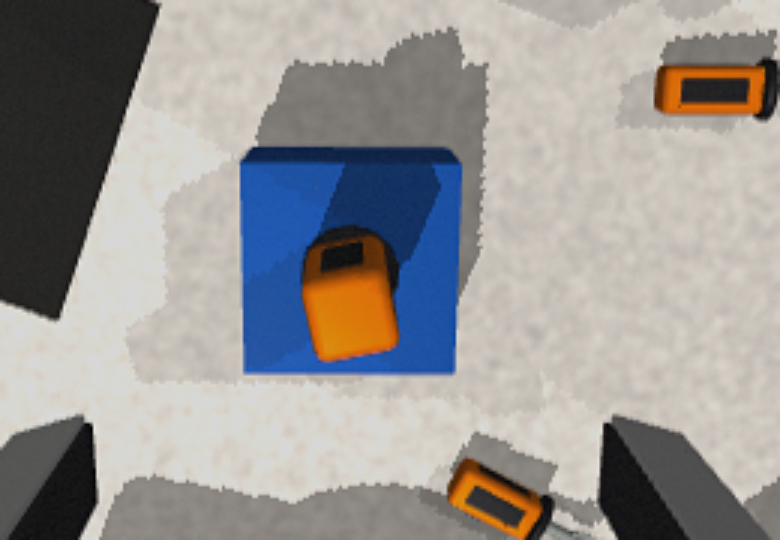

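The stand is at about (0.614,−0.251) with yaw 20°. The driver handle is square-on at about 31° and its top is at (351,325) in the crop. The two small drivers lie flat to the right. I'll grasp now, then show the blade to the scene camera to find its orientation.

```bash
python3 - <<'E'
from h import *
R=rot(np.radians(31))
robot.move_ptp([.6136,-.2513,.20],R); robot.move_linear([.6136,-.2513,.086],velocity=.12)
robot.gripper_to(.015); st()
robot.move_linear([.6136,-.2513,.22],velocity=.15); 
robot.move_ptp([.56,-.10,.30],rot(np.radians(-29))); robot.pause(.2); s=st()
C,f=look("scene"); u,v=proj(C,s["ee_pos"]+[0,0,-.06]).astype(int); print(u,v)
a=cv2.resize(f[v-45:v+45,u-45:u+45,::-1],None,fx=6,fy=6,interpolation=cv2.INTER_CUBIC)
cv2.imwrite("pics/blade.png",a)
E
```

```text
t 8.5 p [ 0.6136 -0.2513  0.086 ] open 0.0260 gf 30.0 F [ 0.   0.8 -0.1] q [ 0.    0.68  0.49  1.63 -0.38  0.93  1.17]
t 11.0 p [ 0.56   -0.1005  0.2998] open 0.0261 gf 30.0 F [-0.6  0.5 -1.7] q [-0.54  0.33  0.84  1.68 -0.26  1.24 -0.15]
307 150
```

View pics/blade.png

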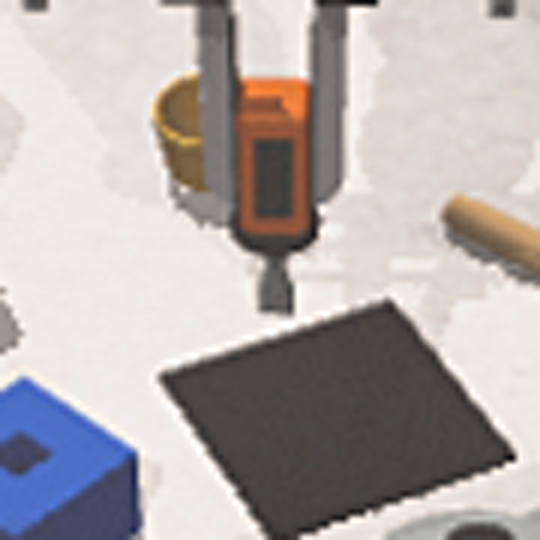

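The blade is broadside to the scene camera: the blade bottom spans x 258–294 in the crop, against about 22 px for the shaft. So the blade lies along the tool's closing axis, and I can start on the front screw.

```bash
cat >> h.py <<'E'
MC=np.array([.535,.0112]); MY=np.radians(2.8)
def head(sgn): return MC+sgn*.068*np.array([np.cos(MY),np.sin(MY)])
def turn(d):
    q=robot.get_state()["qpos"].copy(); q[6]+=np.radians(d); robot.goto_joints(q); s=robot.get_state(); print("turn",d,"Mz",s["moment"].round(3),"F",s["force"].round(1),"yaw",np.degrees(np.arctan2(s["tool_rot"][1,1],s["tool_rot"][0,1])).round(1)); return s
E
python3 - <<'E'
from h import *
C=cam("scene"); print("pocket",ray(C,265.7,180.3,.05))
p=head(-1); R=rot(np.radians(4.8))
robot.move_ptp([*p,.30],R); robot.move_linear([*p,.262],velocity=.08); robot.pause(.2); s0=st()
hit=robot.move_linear([*p,.242],velocity=.03,threshold=6); print(hit); st()
E
```

```text
pocket [ 0.61180987 -0.24700096  0.05      ]
t 12.5 p [0.4673 0.0079 0.2624] open 0.0258 gf 30.0 F [ 1.   0.  -1.2] q [-0.77  0.1   0.74  1.96 -0.08  1.1   0.09]
True
t 13.1 p [0.4669 0.0079 0.2426] open 0.0257 gf 30.0 F [-0.2  0.   8.1] q [-0.76  0.13  0.74  1.99 -0.1   1.06  0.11]
```

```bash
python3 - <<'E'
from h import *
for d in (25,25,25,12): turn(d)
for d in (3,3): turn(d)
robot.pause(.2); st()
C,f=look("wrist","f3.png")
E
```

```text
turn 25 Mz [-0.064 -0.345 -0.051] F [0.9 0.1 4. ] yaw 29.6
turn 25 Mz [ 0.262 -0.639 -0.146] F [1.8 0.9 2. ] yaw 54.3
turn 25 Mz [ 0.547 -0.727 -0.049] F [2.  1.8 2. ] yaw 79.0
turn 12 Mz [ 0.613 -0.689 -0.05 ] F [2.1 2.3 1.7] yaw 90.6
turn 3 Mz [ 0.576 -0.699 -0.071] F [2.  1.2 1.4] yaw 93.3
turn 3 Mz [ 0.6   -0.666 -0.025] F [1.7 2.6 2.4] yaw 96.1
t 15.6 p [0.4676 0.0082 0.2428] open 0.0257 gf 30.0 F [2.7 2.4 1.5] q [-0.76  0.13  0.74  1.99 -0.1   1.06  1.71]
```

View pics/f3.png

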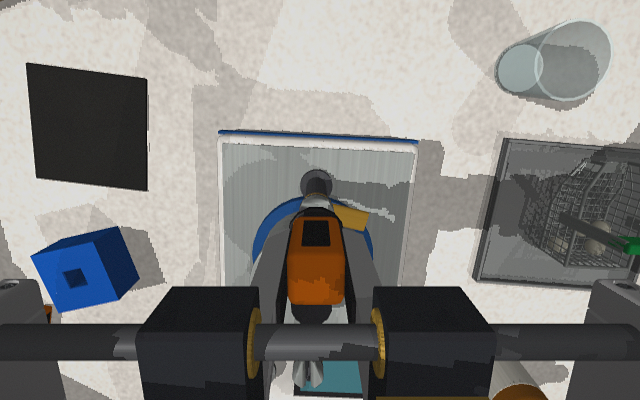

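The picture shows the front tongue at (350,215), swung to +y and clear of the lid. I'll press on slightly to the stop, then do the back screw.

```bash
python3 - <<'E'
from h import *
turn(4); turn(-4)
s=st(); p=s["ee_pos"][:2]
robot.move_linear([*p,.30],velocity=.12)
p=head(1); R=rot(np.radians(7.0))
robot.move_ptp([*p,.30],R); robot.move_linear([*p,.262],velocity=.1); robot.pause(.2)
hit=robot.move_linear([*p,.242],velocity=.03,threshold=6); print(hit); s=st()
if s["ee_pos"][2]<.245:
    for d in (25,25,25,14,4): turn(d)
    C,f=look("wrist","b3.png")
    cv2.imwrite("pics/b3c.png",f[100:330,150:500,::-1])
E
```

```text
turn 4 Mz [ 0.756 -0.724 -0.088] F [2.2 2.3 1.7] yaw 100.1
turn -4 Mz [ 0.298 -0.362  0.002] F [1.2 0.7 3.1] yaw 96.1
t 16.2 p [0.4675 0.0081 0.2428] open 0.0260 gf 30.0 F [1.2 0.7 3.1] q [-0.76  0.13  0.74  1.99 -0.1   1.06  1.7 ]
True
t 19.4 p [0.6028 0.0145 0.2426] open 0.0259 gf 30.0 F [-1.9  0.4  8.2] q [-0.72  0.49  0.89  1.67 -0.41  1.18  0.39]
turn 25 Mz [ 1.021  0.621 -0.035] F [-2.2  3.9  5.9] yaw 32.0
turn 25 Mz [ 0.369 -0.147 -0.065] F [0.4 0.7 2.5] yaw 56.9
turn 25 Mz [ 0.438 -0.62  -0.054] F [1.7 1.6 0.5] yaw 81.6
turn 14 Mz [ 0.537 -0.642 -0.05 ] F [3.  2.2 1.7] yaw 95.2
turn 4 Mz [ 0.428 -0.652 -0.047] F [1.8 2.  1.1] yaw 98.9
```

View pics/b3c.png

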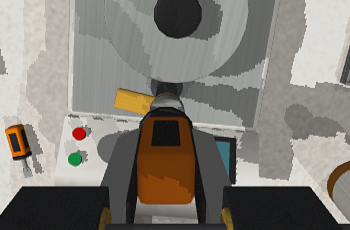

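The back tongue lies to the left at (130,100) in the crop, which works out to a joint angle of about 1.45. Next I return the driver to the stand, then look at the lid.

```bash
python3 - <<'E'
from h import *
turn(-4); p=robot.get_state()["ee_pos"][:2]
robot.move_linear([*p,.30],velocity=.15)
R=rot(np.radians(31))
robot.move_ptp([.6136,-.2513,.20],R); hit=robot.move_linear([.6136,-.2513,.087],velocity=.1,threshold=8); print(hit); st()
robot.gripper_to(.07); robot.move_linear([.6136,-.2513,.2],velocity=.25)
robot.move_ptp([.535,.011,.29],rot(np.radians(92.8))); robot.pause(.2); st()
C,f=look("wrist","lid4.png")
np.savez("pics/lid4.npz",K=C[0],R=C[1],t=C[2],f=f)
for c in blobs(hsv(f,(0,0,0),(180,90,60)),150)[:6]: print(fit(C,c,.186),c.reshape(-1,2).mean(0).round())
C,f=look("scene","s4.png"); 
E
```

```text
turn -4 Mz [ 0.199 -0.352  0.005] F [1.6 0.2 1.6] yaw 94.9
False
t 24.8 p [ 0.6139 -0.2515  0.0876] open 0.0258 gf 30.0 F [ 0.6 -0.2 -0.7] q [-0.27  0.85  0.95  1.64 -0.77  1.07  1.46]
t 27.5 p [0.5352 0.01   0.2897] open 0.0699 gf 0.0 F [ 0.6 -0.2 -0.3] q [-0.93  0.32  1.06  1.78 -0.3   1.21  1.83]
(array([645.2,  17.2]), array([169.9, 583. ]), 2.7) [310. 333.]
(array([ 453.4, -148. ]), array([76.7, 75.8]), 88.8) [105.  81.]
(array([530.8,  10.6]), array([33.8, 28.8]), 11.4) [319. 195.]
(array([506.2, 202.6]), array([ 54.3, 109.1]), 0.6) [581. 197.]
(array([615. ,  39.5]), array([37.6, 65.4]), 2.7) [350. 294.]
(array([ 564.5, -172.6]), array([ 9.2, 19. ]), 32.6) [ 91. 226.]
```

View pics/lid4.png

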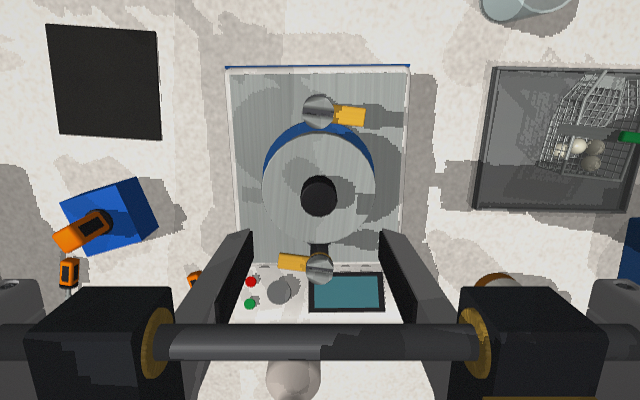

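View pics/s4.png

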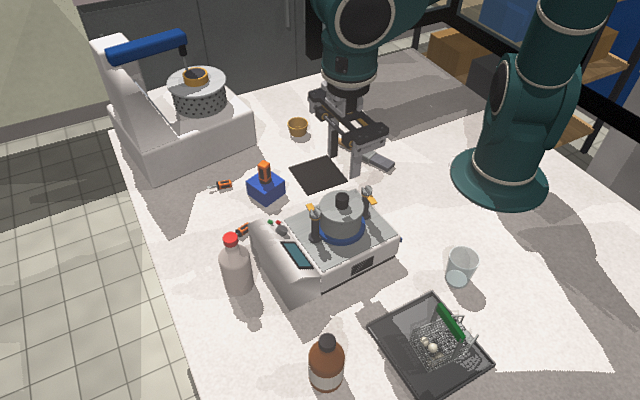

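The knob is at (319,195), which gives lid centre (0.533,0.011). Both tongues are clear, and the driver stands upright in its stand. Now I move the lid to the mat.

```bash
python3 - <<'E'
from h import *
R=rot(np.radians(92.8))
robot.move_linear([.5332,.0108,.18],velocity=.15); robot.gripper_to(.015); st()
robot.move_linear([.5332,.0108,.28],velocity=.15); 
robot.move_ptp([.452,-.254,.15],R); print(robot.move_linear([.452,-.254,.0415],velocity=.08,threshold=6)); st()
robot.gripper_to(.06); robot.move_linear([.452,-.254,.20],velocity=.25)
robot.move_ptp([.50,.22,.36],rot(np.radians(-3))); robot.pause(.2)
C,f=look("wrist","bk5.png"); st()
np.savez("pics/bk5.npz",K=C[0],R=C[1],t=C[2],f=f)
for c in blobs(hsv(f,(50,120,60),(80,255,255)),100)[:2]: print("green",fit(C,c,.121),c.reshape(-1,2).mean(0).round())
C,f=look("top","top5.png")
E
```

```text
t 29.2 p [0.5332 0.0109 0.1801] open 0.0298 gf 30.0 F [-1.4  1.6  2.2] q [-0.83  0.45  0.96  1.91 -0.44  1.01  1.94]
False
t 32.7 p [ 0.4523 -0.2541  0.0419] open 0.0293 gf 30.0 F [ 0.5  0.4 -3.3] q [-0.17  0.64  0.8   2.03 -0.67  0.75  2.66]
t 36.8 p [0.5001 0.2198 0.36  ] open 0.0598 gf 0.0 F [-1.4 -0.5 -0.7] q [-1.34  0.29  1.09  1.65 -0.26  1.36 -0.27]
green (array([480.7, 334.4]), array([78.3,  9.7]), 85.7) [292.  62.]
```

View pics/bk5.png

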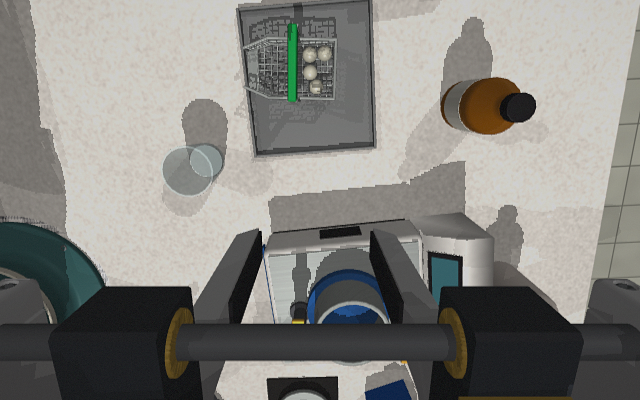

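View pics/top5.png

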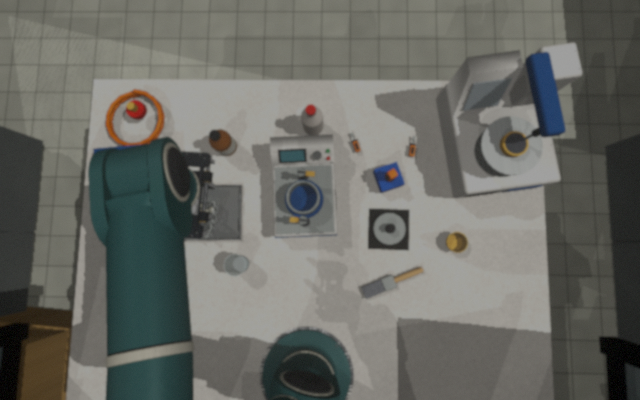

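The lid lies on the mat. The basket handle is at (292,62) in bk5, and the basket has shifted and turned slightly since the first look. I'll look from close by and check the IK for pouring.

```bash
cat >> h.py <<'E'
def bask(psi,th,sg):  # tool rotation holding basket with heading psi, tipped th
    c,s=np.cos(psi),np.sin(psi); Rz=np.array([[c,-s,0],[s,c,0],[0,0,1]]); ct,s2=np.cos(th),np.sin(th)
    B=Rz@np.array([[ct,0,s2],[0,1,0],[-s2,0,ct]]); return np.column_stack([sg*B[:,1],sg*B[:,0],-B[:,2]]),B
def gripfor(lip,psi,th,sg):
    R,B=bask(psi,th,sg); return np.asarray(lip)-B@np.array([.065,0,-.082]),R
E
python3 - <<'E'
from h import *
robot.move_ptp([.482,.315,.26],rot(np.radians(-4))); robot.pause(.2)
C,f=look("wrist","bk6.png"); st()
for c in blobs(hsv(f,(50,120,60),(80,255,255)),100)[:2]: print("green",fit(C,c,.121),c.reshape(-1,2).mean(0).round())
for sg in (1,-1):
  for psi in (-87,-120,-150,180,150,120,93,60,-60,-30):
    r=[]
    for th in (0,25,45,55):
      a=np.radians(psi); lip=np.array([*(MC-.02*np.array([np.cos(a),np.sin(a)])),.168+(.05 if th==0 else 0)])
      q=robot.ik(*gripfor(lip,a,np.radians(th),sg)); r.append(None if q is None else [float(x) for x in np.round(q,1)])
    if all(x is not None for x in r): print(sg,psi,r[0],r[-1])
    else: print(sg,psi,[x is not None for x in r])
E
```

```text
t 37.7 p [0.4826 0.3144 0.261 ] open 0.0601 gf 0.0 F [-0.2 -0.   0.3] q [-1.38  0.44  0.99  1.72 -0.4   1.19 -0.35]
green (array([480.2, 335.4]), array([79.3,  9.1]), 85.5) [311. 164.]
1 -87 [-1.1, 0.3, 1.1, 1.8, -0.3, 1.2, -1.5] [-0.3, 0.7, 1.0, 1.8, -1.2, 1.9, -0.5]
1 -120 [-1.0, 0.5, 1.1, 1.7, -0.4, 1.3, -1.9] [0.3, 0.2, 0.2, 2.1, -1.2, 1.1, -0.9]
1 -150 [True, True, True, False]
1 180 [-0.8, 0.5, 1.1, 1.6, -0.5, 1.3, -2.8] [-1.3, -0.4, 1.0, 2.5, 2.0, 0.5, 1.2]
1 150 [-0.4, 0.4, 0.6, 1.6, -0.2, 1.3, 2.8] [-1.4, 0.0, 0.9, 2.4, 1.4, 0.8, 1.0]
1 120 [-0.5, 0.3, 0.7, 1.7, -0.2, 1.2, 2.4] [-1.3, 0.3, 0.8, 2.1, 0.9, 1.0, 1.0]
1 93 [-0.6, 0.3, 0.9, 1.7, -0.2, 1.2, 1.9] [-1.1, 0.5, 0.7, 1.8, 0.6, 1.3, 1.0]
1 60 [-0.9, 0.2, 1.1, 1.9, -0.2, 1.2, 1.3] [-0.8, 0.8, 0.7, 1.5, 0.3, 1.7, 0.9]
1 -60 [-1.2, 0.2, 1.1, 1.8, -0.2, 1.2, -1.1] [-0.2, 0.8, 0.7, 1.5, -0.9, 2.0, -0.4]
1 -30 [-1.2, 0.1, 1.1, 1.9, -0.1, 1.2, -0.6] [0.2, 0.8, -0.2, 1.2, -0.3, 2.0, -0.5]
-1 -87 [-0.9, 0.2, 0.7, 1.8, -0.2, 1.2, 1.6] [-0.2, 0.6, 0.8, 1.8, -1.1, 1.8, 2.5]
-1 -120 [-0.8, 0.4, 0.8, 1.6, -0.3, 1.2, 1.1] [1.1, 0.3, -0.7, 2.1, -1.0, 0.9, 2.1]
-1 -150 [True, True, True, False]
-1 180 [-0.8, 0.5, 1.0, 1.6, -0.4, 1.3, 0.3] [-0.7, -0.2, 0.5, 2.5, 2.3, 0.3, -2.3]
-1 150 [-0.8, 0.5, 1.1, 1.6, -0.5, 1.3, -0.1] [-0.7, 0.0, 0.2, 2.4, 1.4, 0.8, -2.2]
-1 120 [-0.8, 0.5, 1.1, 1.7, -0.4, 1.3, -0.6] [-1.5, 0.5, 1.1, 2.1, 0.7, 0.9, -2.0]
-1 93 [-0.7, 0.3, 1.0, 1.7, -0.3, 1.2, -1.2] [-1.3, 0.7, 1.1, 1.8, 0.3, 1.2, -1.9]
-1 60 [-1.0, 0.2, 1.2, 1.9, -0.2, 1.2, -1.8] [-1.0, 0.9, 1.1, 1.5, 0.0, 1.7, -2.0]
-1 -60 [-0.9, 0.1, 0.7, 1.8, -0.1, 1.2, 2.0] [-0.1, 0.7, 0.5, 1.5, -0.8, 1.9, 2.7]
-1 -30 [-0.9, 0.1, 0.8, 1.9, -0.0, 1.2, 2.5] [0.7, 1.0, -1.1, 1.2, 0.1, 2.0, 2.2]
```

View pics/bk6.png

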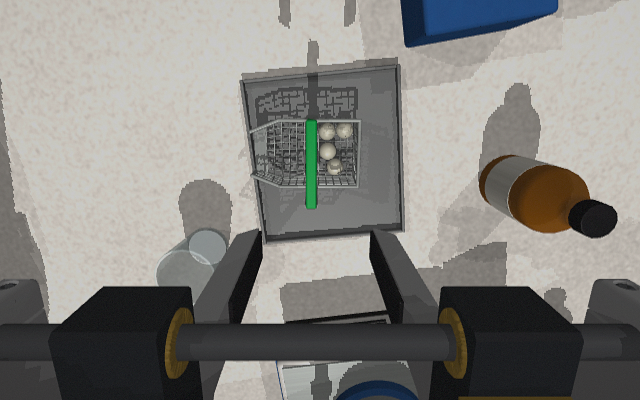

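The basket is now at (0.480,0.335), heading 175.5°, with four balls at (327,132), (345,131), (328,151) and (335,167). I'll pick it up and pour.

```bash
python3 - <<'E'
from h import *
sg=-1; p0=np.radians(175.5); g=[.4802,.3352]
R0=bask(p0,0,sg)[0]
robot.move_linear([*g,.17],velocity=.15,frame=R0); robot.move_linear([*g,.110],velocity=.1); robot.gripper_to(.003); st()
robot.move_linear([*g,.34],velocity=.15)
a=np.radians(93); pre=MC-.02*np.array([np.cos(a),np.sin(a)])
P,R=gripfor([*pre,.258],a,0,sg)
robot.move_linear([.50,.17,.34],velocity=.2,frame=bask(np.radians(134),0,sg)[0])
robot.move_linear(P,velocity=.2,frame=R); st()
C,f=look("wrist","pour0.png"); C,f=look("scene","pour0s.png")
cv2.imwrite("pics/p0.png",np.hstack([cv2.imread("pics/pour0.png")[:,120:520],f[50:450,200:600,::-1]]) if f.shape[0]>=450 else np.hstack([cv2.imread("pics/pour0.png")[:,120:520],f[:,150:550,::-1]]))
E
```

```text
t 40.0 p [0.4802 0.3352 0.11  ] open 0.0096 gf 30.0 F [-0.4  0.1  0.4] q [-1.28  0.63  0.84  1.83 -0.58  0.94 -0.26]
t 44.1 p [ 0.5395 -0.0729  0.3399] open 0.0098 gf 30.0 F [ 0.7  1.1 -3.3] q [-0.87  0.36  1.22  1.69 -0.35  1.34 -1.1 ]
```

View pics/p0.png

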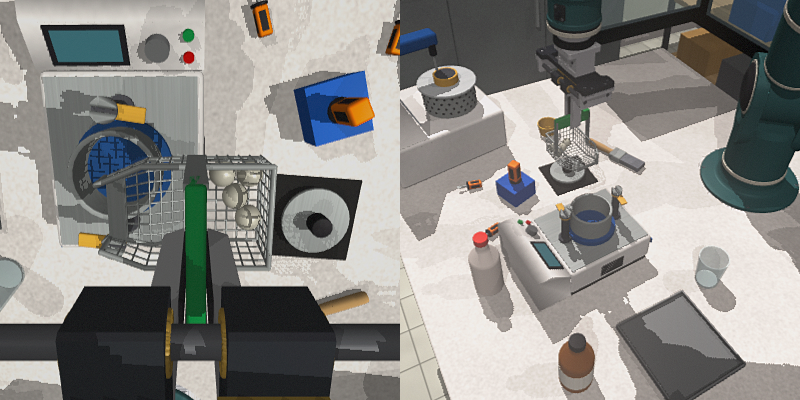

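The basket hangs level, with its spout towards the jar and the balls held at the back. Now I tip it.

```bash
python3 - <<'E'
from h import *
sg=-1; a=np.radians(93)
d=np.array([np.cos(a),np.sin(a)])
for th,z,b in [(0,.222,.02),(20,.19,.02),(32,.175,.02),(42,.172,.02),(50,.172,.02)]:
    P,R=gripfor([*(MC-b*d),z],a,np.radians(th),sg)
    try: robot.move_linear(P,velocity=.06,frame=R)
    except robot.PlanningError as e: print(th,e); break
    print(th,end=" "); st()
robot.pause(1)
C,f=look("scene","pour1s.png"); C,g=look("wrist","pour1.png")
cv2.imwrite("pics/p1.png",np.hstack([cv2.resize(f[120:280,260:420,::-1],(400,400)),g[:,120:520,::-1]]))
E
```

```text
0 t 45.0 p [ 0.5396 -0.0738  0.3042] open 0.0096 gf 30.0 F [ 0.1 -0.1 -3.2] q [-0.84  0.39  1.19  1.74 -0.38  1.27 -1.07]
20 t 45.7 p [ 0.5378 -0.0425  0.2897] open 0.0098 gf 30.0 F [-0.4  0.1 -4.1] q [-1.11  0.43  1.22  1.81 -0.07  1.14 -1.43]
32 t 46.2 p [ 0.5367 -0.0217  0.2795] open 0.0095 gf 30.0 F [ 0.3 -0.2 -3.2] q [-1.22  0.54  1.22  1.83  0.06  1.12 -1.6 ]
42 t 46.7 p [ 0.5358 -0.0032  0.2769] open 0.0098 gf 30.0 F [ 0.1 -0.4 -2.8] q [-1.29  0.65  1.22  1.82  0.14  1.13 -1.71]
50 t 47.1 p [0.535  0.0114 0.2748] open 0.0100 gf 30.0 F [ 0.2 -0.7 -2.1] q [-1.33  0.75  1.22  1.81  0.18  1.16 -1.78]
```

View pics/p1.png

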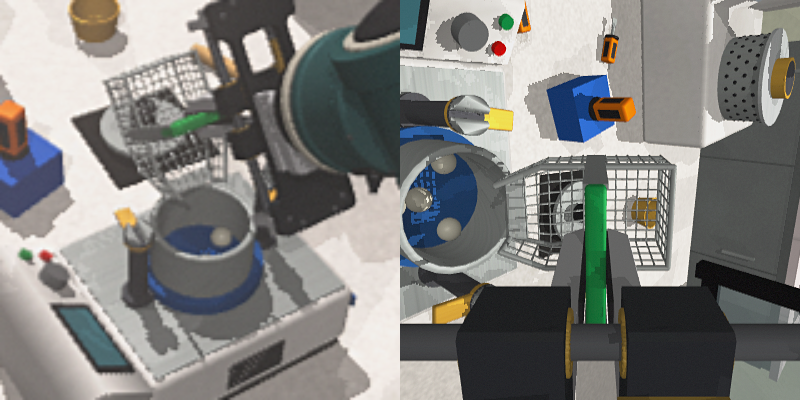

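The basket is empty, and balls show in the jar at (445,163), (415,200) and (448,230). I'll return the basket, then count the balls in the jar and look at the lid.

```bash
python3 - <<'E'
from h import *
sg=-1; a=np.radians(93); d=np.array([np.cos(a),np.sin(a)])
for th,z in [(32,.185),(15,.22),(0,.258)]:
    P,R=gripfor([*(MC-.02*d),z],a,np.radians(th),sg); robot.move_linear(P,velocity=.12,frame=R)
g=[.484,.332]
robot.move_linear([.50,.17,.34],velocity=.25,frame=bask(np.radians(134),0,sg)[0])
robot.move_linear([*g,.34],velocity=.25,frame=bask(np.radians(176),0,sg)[0])
robot.move_linear([*g,.14],velocity=.2)
print(robot.move_linear([*g,.1085],velocity=.05,threshold=5)); st()
robot.gripper_to(.05); robot.move_linear([*g,.25],velocity=.25)
robot.move_ptp([.535,.011,.33],rot(np.radians(0))); robot.pause(.1); C,f=look("wrist"); np.savez("pics/jar7.npz",K=C[0],R=C[1],t=C[2],f=f)
cv2.imwrite("pics/jar7.png",f[:,:,::-1])
robot.move_ptp([.452,-.254,.22],rot(np.radians(92.8))); robot.pause(.2); C,f2=look("wrist"); st()
np.savez("pics/lid7.npz",K=C[0],R=C[1],t=C[2],f=f2)
for c in blobs(hsv(f2,(0,0,0),(180,90,60)),150)[:8]: print(fit(C,c,.047),c.reshape(-1,2).mean(0).round())
cv2.imwrite("pics/j7.png",np.hstack([f[:,120:520,::-1],f2[:,120:520,::-1]]))
C,f=look("scene","s7.png")
E
```

```text
True
t 53.4 p [0.4835 0.3318 0.1096] open 0.0096 gf 30.0 F [-0.7  1.   0.6] q [-1.08  0.54  0.56  1.82 -0.36  0.88 -0.42]
t 58.5 p [ 0.4522 -0.2538  0.2201] open 0.0500 gf 0.0 F [-0.8  0.3 -0.1] q [-0.18  0.29  0.75  1.9  -0.23  1.04  2.29]
(array([ 581.8, -246.8]), array([283.8, 736. ]), 4.7) [327. 319.]
(array([ 442.1, -254.9]), array([114.2, 113.4]), 88.8) [316. 167.]
(array([537.2,  52. ]), array([55.5, 81.9]), 28.9) [599. 270.]
(array([ 567.3, -532.3]), array([ 25.6, 112.2]), 8.5) [ 49. 271.]
(array([482.9,  58.7]), array([63.3, 32.5]), 76.2) [617. 226.]
```

View pics/j7.png

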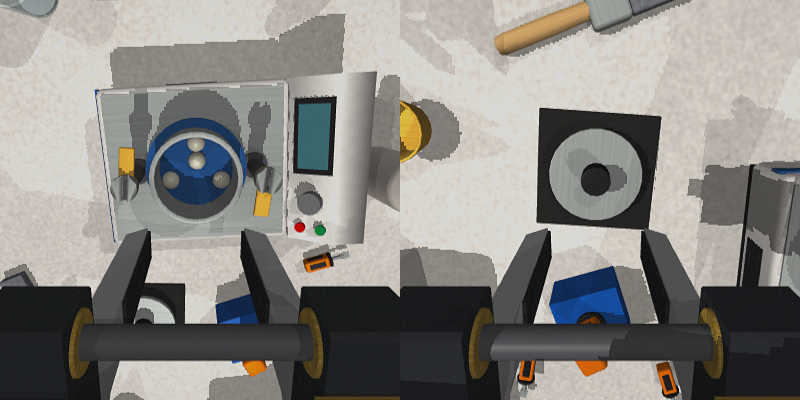

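The jar holds all four balls. The knob on the mat is at about (316,180). I'll check the lid position against where I released it.

```bash
python3 - <<'E'
from h import *
C,f=load("lid7")
m=hsv(f,(0,0,0),(180,90,60)); m[:,:]=m*1
sub=np.zeros_like(m); sub[145:210,285:350]=m[145:210,285:350]
for c in blobs(sub,100): print("knob",fit(C,c,.047))
# disc: light pixels within mat hull
b=[c for c in blobs(m,1000) if 280<c[:,0,0].mean()<350 and c[:,0,1].mean()<220][0]
h=np.zeros_like(m); cv2.fillPoly(h,[cv2.convexHull(b)],255); h=cv2.erode(h,np.ones((7,7)))
d=cv2.bitwise_and(h,cv2.bitwise_not(m))
for c in blobs(d,500): print("disc",fit(C,c,.019))
print("expected knob proj",proj(C,[.4523,-.2541,.047]))
C,f=load("jar7")
g=cv2.GaussianBlur(cv2.cvtColor(f,cv2.COLOR_RGB2GRAY),(3,3),0)
blue=hsv(f,(100,100,30),(125,255,255))
for c in blobs(blue,300)[:3]: print("blue",fit(C,c,.15),c.reshape(-1,2).mean(0))
E
```

```text
knob (array([ 450.2, -254.9]), array([32.4, 28.7]), 2.1)
disc (array([ 452.2, -255.4]), array([99. , 98.6]), 2.8)
expected knob proj [316.26919579 181.2838251 ]
blue (array([534.3,  18.4]), array([72.8, 66.3]), 0.1) [316.40923077 170.24615385]
blue (array([535.1,  39. ]), array([ 65.3, 100. ]), 88.9) [316.30461538 146.14769231]
blue (array([ 579. , -143.3]), array([44.9, 38.6]), 16.6) [357.06666667 311.45      ]
```

View pics/s7.png

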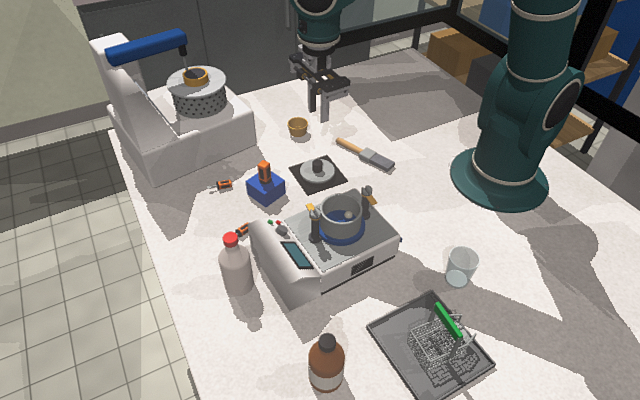

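The basket is upright in its tray and the lid is where I left it. I'll put the lid back.

```bash
python3 - <<'E'
from h import *
R=rot(np.radians(92.8))
robot.move_linear([.4523,-.2541,.0415],velocity=.15); robot.gripper_to(.015); st()
robot.move_linear([.4523,-.2541,.28],velocity=.2)
robot.move_ptp([.5338,.0110,.28],R); robot.move_linear([.5338,.0110,.205],velocity=.12); robot.pause(.2); st()
print(robot.move_linear([.5338,.0110,.1802],velocity=.03,threshold=6)); s=st()
E
```

```text
t 60.4 p [ 0.4525 -0.2541  0.0418] open 0.0297 gf 30.0 F [-0.1  1.4  5.2] q [-0.01  0.56  0.58  2.02 -0.48  0.69  2.5 ]
t 63.8 p [0.5341 0.011  0.2056] open 0.0295 gf 30.0 F [-0.  -0.3 -4.2] q [-0.63  0.33  0.67  1.88 -0.23  1.02  1.76]
True
t 64.5 p [0.5336 0.011  0.1808] open 0.0296 gf 30.0 F [-1.2  0.5  7. ] q [-0.61  0.36  0.65  1.9  -0.26  0.97  1.78]
```

```bash
python3 - <<'E'
from h import *
robot.gripper_to(.06); robot.move_linear([.5338,.011,.29],velocity=.2); robot.pause(.1); C,f=look("wrist")
robot.move_ptp([.6139,-.2515,.24],rot(np.radians(31))); robot.pause(.2); C2,f2=look("wrist"); st()
for n,lo,hi,z in [("orange",(5,150,60),(20,255,255),.11),("orangebright",(5,150,200),(20,255,255),.11)]:
    for c in blobs(hsv(f2,lo,hi),150)[:3]: print(n,fit(C2,c,z),c.reshape(-1,2).mean(0).round())
cv2.imwrite("pics/l8.png",np.hstack([f[:,120:520,::-1],f2[:,120:520,::-1]]))
# tongue angles
for c in blobs(hsv(f,(15,130,120),(30,255,255)),100)[:3]: print("tongue",fit(C,c,.165),c.reshape(-1,2).mean(0).round())
E
```

```text
t 67.4 p [ 0.6143 -0.2503  0.2404] open 0.0603 gf 0.0 F [-0.6 -0.  -0.1] q [-0.25  0.62  0.9   1.51 -0.51  1.25  1.27]
orange (array([ 447.1, -397.7]), array([64.8, 51.6]), 79.0) [ 77. 234.]
orange (array([ 609.7, -247.3]), array([25. , 33.2]), 31.7) [314. 186.]
orange (array([ 681.3, -158.8]), array([30.2, 12.8]), 20.1) [442. 141.]
orangebright (array([ 613.2, -252.3]), array([22.8, 20.7]), 31.1) [313. 193.]
orangebright (array([ 683.2, -158.7]), array([25.3, 10.4]), 20.0) [443. 142.]
orangebright (array([ 673.2, -295.1]), array([11.1, 26.1]), 81.1) [346. 263.]
tongue (array([468.3,  32.1]), array([26.2, 14.7]), 85.8) [347. 118.]
tongue (array([599.6,  -8.9]), array([27.2, 14.7]), 84.5) [291. 265.]
tongue (array([ 586.7, -210.8]), array([16.8, 17. ]), 28.2) [ 63. 242.]
```

View pics/l8.png

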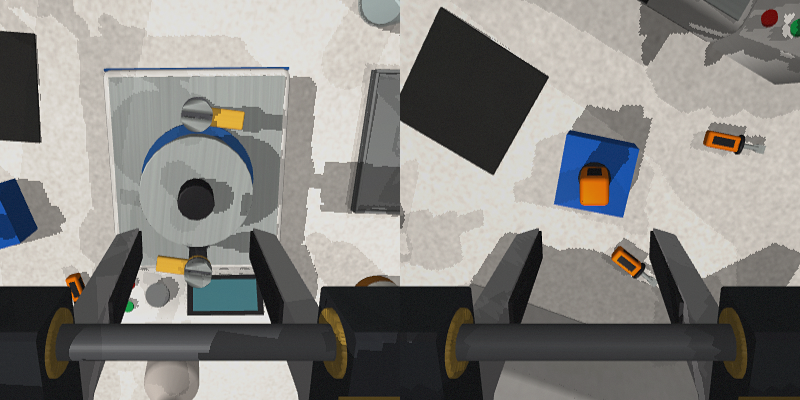

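The lid sits centred with its knob at (195,198), both tongues are at about 85°, and the driver is upright at about 31°. Now the front screw, clockwise.

```bash
python3 - <<'E'
from h import *
D=[.6137,-.2514]
robot.move_linear([*D,.15],velocity=.2); robot.move_linear([*D,.086],velocity=.1); robot.gripper_to(.015); st()
robot.move_linear([*D,.22],velocity=.2)
for sg in (-1,1):
    p=head(sg)
    robot.move_ptp([*p,.30],rot(np.radians(85.3))); robot.move_linear([*p,.262],velocity=.1); robot.pause(.2)
    hit=robot.move_linear([*p,.242],velocity=.03,threshold=6); s=st()
    if s["ee_pos"][2]>.245: print("not seated",sg); break
    for d in (-25,-25,-25,-13,-5,-3): turn(d)
    robot.pause(.2); C,f=look("wrist"); np.savez(f"pics/cw{sg}.npz",K=C[0],R=C[1],t=C[2],f=f)
    for c in blobs(hsv(f,(15,130,120),(30,255,255)),80)[:4]: print("tongue",fit(C,c,.165),c.reshape(-1,2).mean(0).round())
    turn(4); robot.move_linear([*p,.30],velocity=.12)
E
```

```text
t 69.4 p [ 0.6138 -0.2514  0.0861] open 0.0259 gf 30.0 F [-0.3 -0.1  2.1] q [-0.18  0.78  0.79  1.64 -0.63  1.    1.36]
t 72.8 p [0.467  0.0079 0.2427] open 0.0262 gf 30.0 F [-1.9  0.8  9.5] q [-0.86  0.14  0.86  1.99 -0.12  1.06  1.54]
turn -25 Mz [-0.381 -0.021  0.049] F [ 0.4 -1.5  5.6] yaw 60.3
turn -25 Mz [-0.112  1.022  0.03 ] F [-3.  -0.1  7.1] yaw 35.3
turn -25 Mz [0.055 1.468 0.081] F [-4.3 -0.3  9. ] yaw 10.3
turn -13 Mz [0.13  1.298 0.036] F [-3.9  1.6  8. ] yaw -2.7
turn -5 Mz [0.076 0.978 0.061] F [-3.3  0.2  6.1] yaw -7.7
turn -3 Mz [0.066 0.869 0.046] F [-2.4  0.1  6.3] yaw -10.7
tongue (array([455.6, -49.7]), array([35.3, 35.9]), 79.9) [314. 281.]
tongue (array([491.5,   9.1]), array([25.6, 14.5]), 3.4) [350. 201.]
tongue (array([599.9,  -8.9]), array([26.9, 14.7]), 84.5) [503. 199.]
turn 4 Mz [-0.031  0.416  0.036] F [-1.7  0.   4.4] yaw -6.6
t 79.2 p [0.6028 0.0146 0.2428] open 0.0258 gf 30.0 F [-2.3  0.5  8.6] q [-0.56  0.42  0.64  1.67 -0.27  1.15  1.64]
turn -25 Mz [-0.358  0.133  0.067] F [-1.2 -1.3  4.3] yaw 60.5
turn -25 Mz [-0.054  1.497  0.068] F [-4.4 -0.9  6.7] yaw 35.7
turn -25 Mz [0.32  1.701 0.017] F [-6.3  0.9  8.6] yaw 10.8
turn -13 Mz [0.283 1.09  0.072] F [-3.7  0.6  5.3] yaw -2.0
turn -5 Mz [-0.008  0.722  0.044] F [-2.6 -0.   5.4] yaw -6.8
turn -3 Mz [-0.14   0.601  0.011] F [-2.4 -0.5  6.1] yaw -9.5
tongue (array([591.1, -42.5]), array([36. , 36.7]), 80.6) [315. 282.]
tongue (array([491.3,   9.3]), array([28. , 14.9]), 3.0) [171. 241.]
tongue (array([577.6,  13.4]), array([25.8, 14.6]), 5.1) [282. 216.]
turn 4 Mz [-0.083  0.148  0.025] F [-0.8  0.4  4.8] yaw -5.5
```

Both tongues are home: front at 3° and back at 5°, against a mill yaw of about 2.8°. I'll stand the driver back in its stand and check.

```bash
python3 - <<'E'
from h import *
D=[.6137,-.2514]
robot.move_ptp([*D,.20],rot(np.radians(31))); print(robot.move_linear([*D,.087],velocity=.1,threshold=8)); st()
robot.gripper_to(.07); robot.move_linear([*D,.24],velocity=.25)
robot.move_ptp([.50,-.10,.40],rot(0)); robot.pause(.5); C,f=look("wrist"); C2,f2=look("scene"); st()
for c in blobs(hsv(f,(15,130,120),(30,255,255)),80)[:4]: print("tongue",fit(C,c,.165),c.reshape(-1,2).mean(0).round())
a=cv2.resize(f2[130:400,200:520,::-1],(474,400)); cv2.imwrite("pics/end.png",np.hstack([a,f[:,170:490,::-1]]))
E
```

```text
False
t 85.1 p [ 0.6141 -0.2516  0.0877] open 0.0258 gf 30.0 F [-0.6  0.1 -0.3] q [-0.    0.68  0.5   1.63 -0.39  0.93  1.18]
t 88.2 p [ 0.5    -0.1001  0.4   ] open 0.0703 gf 0.0 F [0.3 0.  0.4] q [-0.54  0.1   0.74  1.66 -0.07  1.41  0.21]
tongue (array([578.1,  13. ]), array([25.8, 14.6]), 4.8) [389.  64.]
tongue (array([491.1,   8.7]), array([26.3, 14.6]), 4.4) [308.  68.]
```

View pics/end.png

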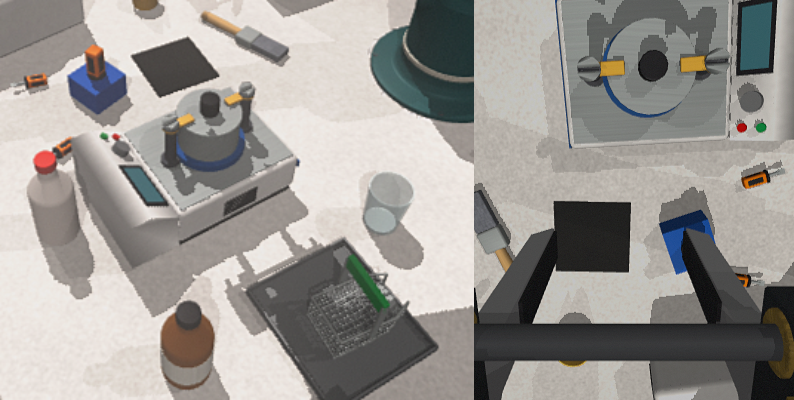

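The final picture shows the lid seated under both tongues, the driver upright in its stand at (95,62), and the empty basket upright in the tray. I'm handing it in.

```bash
python3 -c "
from rig import robot
print(robot.sign_off())"
```

```text
the job is handed in; nothing more can be done
None
```

The job is handed in, though no verdict came back: all four balls I saw are in the jar, the lid is seated, both keepers are at about 0.04 rad or less by camera, the driver is in its stand, and the empty basket is upright in its tray, after about 88 s of the 210 s limit.

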